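# Vent the water filter, refit its knob on the D-spindle and hold it pressed in

## Task

Get the countertop water filter going again: first press its red relief plunger all the way down to its stop and let it come back up. Then put the loose black knob on the filter's brass D-shaped spindle, turned so that its flat matches, push it fully home, and go on pressing so that knob and spindle stay down at the bottom of their sprung travel. Finish still holding it pressed down like that (do not let go), and leave everything else on the sill where it stands.

Things in the scene. Friction and masses are not known exactly. Their poses are not given: they have to be found in the camera images.
- knob_center (a point): Black knob, 50 mm tall, standing bore-down left or right of the filter; point: on its axis, 25 mm above its underside, z up. Skirt 49 mm across up to 26 mm; above it a bar grip 46 mm long (x), 12 mm wide (y), 24 mm tall: pinch it across y. White pointer stripe on its +x half. D-bore open below: 18 mm across, 22 mm deep, flat on the pointer (+x) side, 5 mm off the axis. About 60 g.
- spindle_seat (a point): Upright brass spindle; point: on its axis, on top of its 32 mm round collar, 12 mm above the filter housing when up, z up; moves with it. D-shaft above: 18 mm tall, 16 mm across, flat on the +x side 4 mm off the axis, top 6 mm tapered. Black tick on the housing: flat side. The knob fits with both x axes the same way (0.1 rad); home: underside on the collar, centre 25 mm above this point.
- filter: Fixed water filter: white housing 130 (x) x 240 (y) x 60 mm, with a blue cartridge along its far (+x) side, 72 mm high. Origin under the centre of the housing. Spindle at y +70 mm, red plunger at y -70 mm, both at x -5 mm.
- spindle (a joint): How far the spindle is pressed down: 0 up, 0.006 m at its stop. Spring: 4 N to start moving, 10 N at the stop; it springs back when let go. It cannot turn.
- plunger_top (a point): Centre of the top of the filter's red round relief plunger head, 30 mm across, 20 mm above the housing when up; 140 mm from the spindle at the other end of the housing. Pressed straight down.
- plunger (a joint): How far the plunger is pressed down: 0 up, 0.010 m at its stop. Spring: 2 N to start moving, 7 N at the stop; it springs back by itself.
- steel_bowl: Steel bowl, 130 mm across, 55 mm tall, in the dish stand on the right of the sill (400 x 220 mm with two plates on edge up to about 200 mm). Origin under its centre. Leave it.
- plastic_cup: Green plastic cup, 72 mm across, 90 mm tall, in the dish stand. Origin under its centre. Leave it.
- jar: Glass jar with steel cap, 70 mm across, 85 mm tall, beside the filter. Origin under its centre. Leave it.
- soap_bottle: Green bottle, 60 mm across, 160 mm tall, at the left. Origin under its centre. Leave it.
- spare_cartridge: Blue upright cylinder, 60 mm across, 120 mm tall, at the back right. Origin under its centre. Leave it.
Mind the look-alikes: they are no part of the job. There is more than one size of the part that bears knob_center; the job needs the smallest.

How it is judged (in metres and radians):
On the way, in this order (a step that is already met when the one before it is completed fails the run):
1. the relief plunger is pressed down to its stop (value of joint plunger above 0.0085 m), for 0.1 s.
2. the plunger has come back up (value of joint plunger below 0.002 m), for 0.1 s.
3. the knob is fully home on the spindle, flat to flat (z of knob_center in the frame of spindle_seat between 0.02 and 0.0275 m and x of knob_center in the frame of spindle_seat between -0.003 and 0.003 m and y of knob_center in the frame of spindle_seat between -0.003 and 0.003 m and angle between the x axis of knob_center and the x axis of spindle_seat, either way round below 0.25 rad and angle between knob_center's own z axis and vertical below 0.12 rad), for 0.1 s.
At the end, for the whole second after the job is handed in: knob centre 20 to 27.5 mm above the collar, within 3 mm of the axis both ways, x axes within 0.25 rad, upright within 0.12 rad; spindle held down by more than 4.5 of its 6 mm with the fingers on the knob (over 2 N); plunger up (under 2 mm) (all of step 3 and value of joint spindle above 0.0045 m and value of joint plunger below 0.002 m and contact force between the fingers and knob above 2 N); the arm keeps its last pose, push and grip.
It fails at once if the bowl, cup, jar, bottle or spare cartridge is moved by more than 30 mm (distance of any of steel_bowl, plastic_cup, jar, soap_bottle, spare_cartridge from where it was at the start of the episode above 0.03 m).
It also fails if it takes over 51 s, if anything falls off the work surface, if the arm or the gripper's body presses on something with over 40 N, if the wrist force passes 120 N, or if a joint passes its speed limit or range.

## Robot

A 6-joint arm with a two-finger parallel gripper is mounted at the origin on the work surface. World frame = base frame: x ahead of the robot, y to its left, z up, the work surface at z = 0. Lengths are in m, angles in degrees, forces in N, time in s.
With the tool pointing down it reaches from about 0.375 to 0.9 m from the base axis. Payload 3.1 kg.
Tool frame: the origin (TCP) lies at the very end of the fingers, on their centre line; the grasp point (between the pads) lies grip_point_offset behind it (grip_point_offset is the distance from the TCP to the grasp point, in m); z points along the fingers, y is the line along which they close (so a half turn about z gives the same grasp; the last joint's range is limited). The gripper opens to 87 mm and grips with 3 to 60 N. Pads are 19 mm wide; open, the fingers measure 117 mm over their backs; the gripper's body (75 mm by 190 mm) begins 51 mm behind the grasp point.
Start: joints at [-79.784, 30.224, 82.088, -0, 67.689, -10.227], TCP at [0.218, -0.586, 0.223] pointing down, gripper open.
Joint ranges: [-176.69, 176.69], [-43.24, 126.21], [12.49, 139.97], [-82, 262], [0, 151.66], [-163.58, 163.58]. Speed limits (degrees/s): [159.86, 159.86, 180, 180, 180, 180].

## Interface

Orientations are given as a 3x3 rotation matrix whose columns are the frame's x, y, z axes.
In Python, from rig import * gives the robot as it stands.
- The arm moves only by the tool move_arm, never from a script. Its argument "increments" is a list of rows, each a list of 3 entries, a list of its own where there are three numbers: the shift along the tool's x, y, z in units of 30 mm (1.0 is 30 mm), then the turn, a rotation vector about the tool's x, y, z in units of 120 degrees (1.0 is 120 degrees), then the closure, from 0 (fully open) to 1 (shut). A call has 1 to 20 rows; each row shifts and turns the commanded pose from where the row before left it, along the tool's axes as they then stand; what a row does not reach is not made up. A row lasts 1/12 s, in which the tool goes at most 41.7 mm and 7.16 degrees, less where a joint would pass 70% of its speed; a pose out of reach is approached as far as the arm can. A call with a number of a shift or a turn outside -1 to 1 is refused whole. A call with a gripper value outside its range is refused whole. The fingers move at their own pace and stop on an object; the grip force is fixed at half the most. Time passes only in rows, so rows that do not move let the fingers close. It gives the time, the measured TCP pose, the force, the opening and the grip force at its end, in the units of the state.
- read_state(): the state, without advancing time (a new reading comes with each control period).
- capture(name): name is "scene" or "side" or "wrist"; returns a dict with "img" (480x640x3 uint8, red, green, blue), "mtx" (3x3 intrinsics, pixels), "eye" and "rotation" of the camera in the world. Camera axes: x right, y down, z forward; pixel columns grow to the right and rows downward; lengths in m; the calibration is good to about 2 mm. The wrist camera is an equidistant fisheye: a pixel r from the principal point sees the ray r / f radians off the axis. A picture is of the moment at which its call begins. There is no depth.
- hand_in(): hands the job in; it is judged then, once.
Trained networks look in a picture, given as the dict that the camera call returned (one of the last four; its "shot" number tells which), for a name from the list of things; names that differ only in an ending like _2 or _b are one class to them, and where a whole thing is asked for, a point or a joint stands for the part that bears it (a point fixed in the world has none). Each returns a list of dicts, best first, with "confidence" (0 to 1); they miss things now and then, are a little off and sometimes report something else, mostly with a low value. They report only what shows in the picture. A call takes as long as a camera call. They do not tell look-alikes from the thing itself.
- search_frame(picture, label): "extent" ([left, top, right, bottom] as shares, 0 to 1, of the picture: columns of its width, rows of its height, round what is visible of it).
- pinpoint(picture, label): "xy" ([column, row] as shares, 0 to 1, of the picture: columns of its width, rows of its height: a listed point, or the origin of a listed thing).
The state is a dict: "time_s": time; "joint_positions": joint angles; "qvel": joint speeds; "tau": joint torques, N m; "position": TCP position; "tcp_rot": TCP orientation; "force": force on the tool from outside, world axes, zero at the start; "moment": the same for the moment, N m; "opening": opening from 0.0 (shut) to 1.0 (fully open); "grasp_force": force on a finger pad.
Only numpy, scipy, OpenCV 4.12 (cv2) and the standard library are available. Lean on these libraries where they do the work, as an engineer would, in place of code of your own. Each camera call takes 0.05 s, during which the arm holds its last target. There are 200 camera calls.

## Working session

There is one attempt and no reset: what is moved stays moved. The work goes in short steps, Python scripts to look and compute and a tool call to move; the robot and the scene stay as the last step left them, time stands still between calls to the robot, and variables do not carry over. Pictures are saved under pics/ and viewed, at most 10 in all, crops included, and the job is handed in when it is done.

Besides the shell and the picture viewer there is one more tool, called by a JSON object that holds its "op" and its "data". move_arm: Moves the arm, as the interface text tells. Its arguments: {"type":"object","properties":{"increments":{"type":"array"}},"required":["increments"]}

```bash
ls; mkdir -p pics; python3 - <<'E'
from rig import *
import cv2,numpy as np
s=read_state();print({k:np.round(v,3).tolist() for k,v in s.items()})
ims=[]
for n in ["scene","side"]:
    c=capture(n);print(n,c["mtx"].tolist(),np.round(c["eye"],4).tolist(),np.round(c["rotation"],4).tolist())
    cv2.imwrite(f"pics/{n}.png",c["img"][:,:,::-1])
    for l in ["knob_center","spindle_seat","plunger_top","filter"]:
        print(l,[(np.round(np.array(d["xy"])*[640,480],1).tolist(),round(d["confidence"],2)) for d in pinpoint(c,l)])
    print([(np.round(np.array(d["extent"])*[640,480,640,480]).tolist(),round(d["confidence"],2)) for d in search_frame(c,"knob_center")])
E
```

```text
pics
{'time_s': 0.0, 'joint_positions': [-79.786, 30.279, 82.157, -0.002, 67.689, -10.228], 'qvel': [0.092, 0.042, 0.021, -0.005, 0.028, -0.04], 'tau': [-0.002, -44.005, -17.659, 0.063, 0.058, -0.0], 'position': [0.218, -0.585, 0.222], 'tcp_rot': [[0.937, 0.349, -0.0], [0.349, -0.937, 0.002], [0.0, -0.002, -1.0]], 'force': [-0.049, 0.635, -0.078], 'moment': [-0.038, 0.002, 0.016], 'grasp_force': 0.0, 'opening': 1.001}
scene [[458.57539195599736, 0.0, 320.99641084368295], [0.0, 458.57539195599736, 243.7234722769884], [0.0, 0.0, 1.0]] [1.1944, -0.2276, 1.043] [[0.2751, 0.788, -0.5508], [0.9614, -0.2222, 0.1623], [0.0055, -0.5742, -0.8187]]
knob_center [([207.1, 234.1], 0.87), ([232.5, 293.2], 0.83), ([203.0, 271.7], 0.8)]
spindle_seat [([334.3, 253.9], 0.54)]
plunger_top [([283.2, 272.5], 0.65)]
filter [([310.7, 279.1], 0.76)]
[([222.0, 275.0, 248.0, 311.0], 0.83), ([191.0, 219.0, 219.0, 252.0], 0.74), ([194.0, 257.0, 211.0, 284.0], 0.54)]
side [[479.30769557831263, 0.0, 319.1514290157584], [0.0, 479.30769557831263, 241.04795567310885], [0.0, 0.0, 1.0]] [0.3771, -1.2833, 0.782] [[0.9899, -0.0526, 0.1319], [-0.1411, -0.471, 0.8708], [0.0163, -0.8806, -0.4737]]
knob_center [([342.1, 306.7], 0.82), ([271.2, 324.2], 0.76), ([308.5, 327.3], 0.72)]
spindle_seat [([320.7, 246.6], 0.38)]
plunger_top [([340.6, 265.8], 0.5), ([283.5, 417.4], 0.25)]
filter [([329.1, 277.6], 0.7), ([322.0, 248.4], 0.52), ([394.3, 329.1], 0.25)]
[([257.0, 304.0, 281.0, 343.0], 0.78), ([301.0, 318.0, 327.0, 342.0], 0.63), ([330.0, 292.0, 360.0, 324.0], 0.59)]
```

View pics/scene.png

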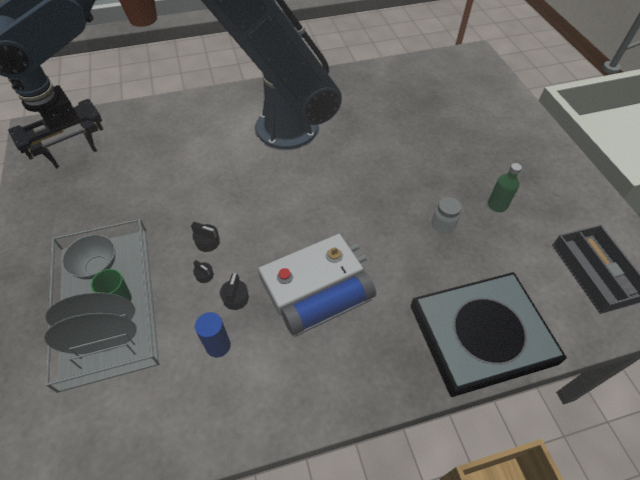

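View pics/side.png

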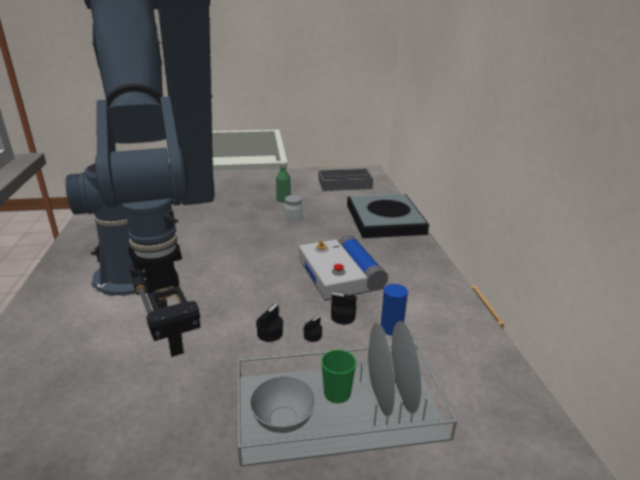

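The scene view shows the smallest knob at about (203,271), the red plunger at (285,274) and the spindle at (335,254). In the side view they are at about (313,328), (339,268) and (321,246).

```bash
cat > h.py <<'E'
from rig import *
import numpy as np,cv2
def ray(c,p,fish=False):
    K=np.array(c["mtx"]);v=np.array([(p[0]-K[0,2])/K[0,0],(p[1]-K[1,2])/K[1,1]])
    if fish:
        r=np.hypot(*v)+1e-12;d=np.r_[v/r*np.sin(r),np.cos(r)]
    else: d=np.r_[v,1];d/=np.linalg.norm(d)
    return np.array(c["rotation"])@d
def tri(l):
    A=np.zeros((3,3));b=np.zeros(3)
    for c,p,f in l:
        d=ray(c,p,f);P=np.eye(3)-np.outer(d,d);A+=P;b+=P@np.array(c["eye"])
    x=np.linalg.solve(A,b)
    return x,[round(1000*np.linalg.norm(np.cross(ray(c,p,f),x-np.array(c["eye"]))),1) for c,p,f in l]
def onz(c,p,z,f=False):
    d=ray(c,p,f);e=np.array(c["eye"]);return e+d*(z-e[2])/d[2]
def proj(c,X):
    v=np.array(c["rotation"]).T@(np.array(X)-np.array(c["eye"]));K=np.array(c["mtx"])
    if c.get("fish"): 
        t=np.arctan2(np.hypot(v[0],v[1]),v[2]);u=v[:2]/np.hypot(v[0],v[1])*t
    else: u=v[:2]/v[2]
    return u*[K[0,0],K[1,1]]+[K[0,2],K[1,2]]
E
python3 - <<'E'
from h import *
a=capture("scene");b=capture("side")
for n,p,q in [("knob",(203,271.7),(311,327.3)),("big1",(207,234),(271,324)),("big2",(232.5,293),(342,306.7)),("spin",(334.3,253.9),(320.7,246.6)),("plun",(284.2,272.5),(340,266.8)),("jar",(448,212),(293,208))]:
    x,e=tri([(a,p,0),(b,q,0)]);print(n,np.round(x,4),e)
w=capture("wrist");print(w["mtx"],w["eye"],w["rotation"])
for c,s in ((a,(160,200,400,350)),(b,(230,220,410,360))):
    pass
A=a["img"][210:330,180:380,::-1];B=b["img"][225:345,230:430,::-1]
cv2.imwrite("pics/crops.png",np.hstack([cv2.resize(A,None,fx=4,fy=4,interpolation=2),cv2.resize(B,None,fx=4,fy=4,interpolation=2)])[:, :][:, :] if 0 else np.vstack([cv2.resize(A,(500,300),interpolation=2),cv2.resize(B,(500,300),interpolation=2)]))
E
```

```text
knob [ 0.5066 -0.3432  0.0243] [np.float64(4.4), np.float64(4.4)]
big1 [ 0.4025 -0.319   0.0317] [np.float64(3.5), np.float64(3.5)]
big2 [ 0.5962 -0.2797  0.034 ] [np.float64(3.9), np.float64(3.9)]
spin [ 0.5765 -0.0094  0.068 ] [np.float64(1.7), np.float64(1.7)]
plun [ 0.6078 -0.1486  0.0805] [np.float64(2.4), np.float64(2.4)]
jar [0.5202 0.3387 0.0475] [np.float64(2.9), np.float64(2.9)]
[[371.64829954   0.         319.44834948]
 [  0.         371.64829954 240.26393386]
 [  0.           0.           1.        ]] [ 0.2815809  -0.56276266  0.38469234] [[ 3.49645434e-01 -9.05702756e-01 -2.39688524e-01]
 [-9.36882094e-01 -3.38039027e-01 -8.93395642e-02]
 [-1.08985912e-04  2.55797057e-01 -9.66730497e-01]]
```

View pics/crops.png

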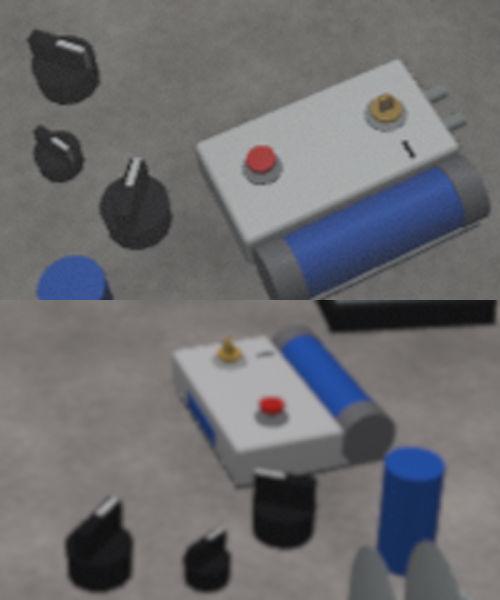

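The crop shows the small knob's white stripe pointing right and down in the scene view. The plunger is at z about 0.08, and the filter is yawed about 12.7°. I'll move in with the gripper closing and take a wrist view on the way.

{"op": "move_arm", "data": {"increments": [[[0.77,-0.39,0.04],[0,0,0],1],[[0.77,-0.39,0.04],[0,0,0],1],[[0.77,-0.39,0.04],[0,0,0],1],[[0.77,-0.39,0.04],[0,0,0],1],[[0.77,-0.39,0.04],[0,0,0],1],[[0.77,-0.39,0.04],[0,0,0],1],[[0.77,-0.39,0.04],[0,0,0],1],[[0.77,-0.39,0.04],[0,0,0],1],[[0.77,-0.39,0.04],[0,0,0],1],[[0.77,-0.39,0.04],[0,0,0],1],[[0.77,-0.39,0.04],[0,0,0],1],[[0.77,-0.39,0.04],[0,0,0],1],[[0.77,-0.39,0.04],[0,0,0],1],[[0.77,-0.39,0.04],[0,0,0],1],[[0.77,-0.39,0.04],[0,0,0],1],[[0.77,-0.39,0.04],[0,0,0],1],[[0,0,0],[0,0,0],1],[[0,0,0],[0,0,0],1]]}}

```text
time_s: 2.25
position: [0.4999, -0.2801, 0.2033]
tcp_rot: [[0.936, 0.352, -0.0], [0.352, -0.936, -0.0], [-0.0, 0.0, -1.0]]
force: [-0.3, 0.3, 0.9]
opening: 0.004
grasp_force: 0.0
```

```bash
python3 - <<'E'
from h import *
s=read_state();print(s["position"],s["tcp_rot"],s["time_s"])
c=capture("wrist");cv2.imwrite("pics/w1.png",c["img"][:,:,::-1]);print(c["eye"])
for l,z in [("knob_center",.025),("spindle_seat",.072),("plunger_top",.08)]:
    print(l,[(np.round(np.array(d["xy"])*[640,480],1).tolist(),np.round(onz(c,np.array(d["xy"])*[640,480],z,True),4).tolist(),round(d["confidence"],2)) for d in pinpoint(c,l)])
E
```

```text
[ 0.49989341 -0.28012602  0.20334107] [[ 9.36004366e-01  3.51988341e-01 -1.84585030e-04]
 [ 3.51988278e-01 -9.36004359e-01 -3.03893428e-04]
 [-2.79739336e-04  2.19473808e-04 -9.99999937e-01]] 2.25
[ 0.56311125 -0.25702892  0.36541878]
knob_center [([358.9, 122.1], [0.5949, -0.2833, 0.025], 0.84), ([385.9, 235.0], [0.5059, -0.3463, 0.025], 0.82)]
spindle_seat [([74.1, 55.2], [0.5752, -0.0127, 0.072], 0.94)]
plunger_top [([205.8, 54.5], [0.6018, -0.1475, 0.08], 0.88), ([450.8, 43.3], [0.6804, -0.3243, 0.08], 0.33)]
```

View pics/w1.png

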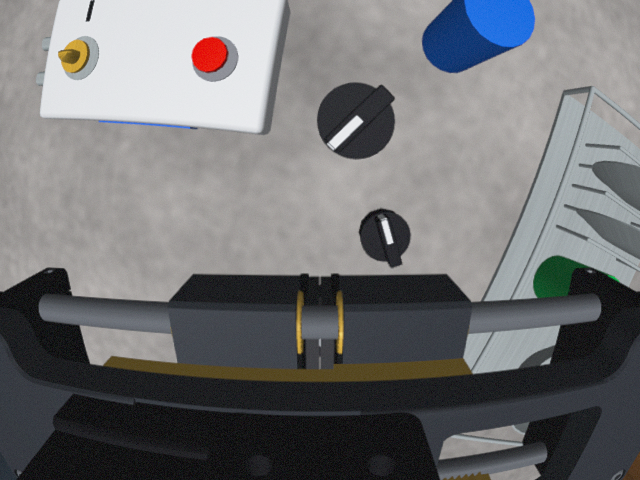

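The wrist view shows the spindle at (75,57), the plunger at (209,55), the big knob at (356,120) and the small knob at (385,236) with its stripe toward the top of the image. Now I'll press the plunger.

{"op": "move_arm", "data": {"increments": [[[0.6,-0.36,0.3],[0,0,0],1],[[0.6,-0.36,0.3],[0,0,0],1],[[0.6,-0.36,0.3],[0,0,0],1],[[0.6,-0.36,0.3],[0,0,0],1],[[0.6,-0.36,0.3],[0,0,0],1],[[0.6,-0.36,0.3],[0,0,0],1],[[0.6,-0.36,0.3],[0,0,0],1],[[0.6,-0.36,0.3],[0,0,0],1],[[0,0,0.5],[0,0,0],1],[[0,0,0.5],[0,0,0],1],[[0,0,0.5],[0,0,0],1],[[0,0,0.13],[0,0,0],1],[[0,0,0.13],[0,0,0],1],[[0,0,0.13],[0,0,0],1],[[0,0,0],[0,0,0],1],[[0,0,0],[0,0,0],1]]}}

```text
time_s: 3.78
position: [0.6037, -0.1505, 0.0755]
tcp_rot: [[0.937, 0.349, -0.0], [0.349, -0.937, -0.001], [-0.0, 0.001, -1.0]]
force: [-3.2, -0.9, 4.2]
opening: 0.002
grasp_force: 2.1
```

{"op": "move_arm", "data": {"increments": [[[0,0,0.1],[0,0,0],1],[[0,0,0.1],[0,0,0],1],[[0,0,0.1],[0,0,0],1],[[0,0,0],[0,0,0],1],[[0,0,0],[0,0,0],1]]}}

```text
time_s: 4.2
position: [0.6044, -0.1505, 0.0702]
tcp_rot: [[0.937, 0.35, 0.002], [0.35, -0.937, -0.002], [0.001, 0.002, -1.0]]
force: [-7.5, 0.4, 21.8]
opening: 0.006
grasp_force: 11.1
```

{"op": "move_arm", "data": {"increments": [[[0,0,0],[0,0,0],1],[[0,0,-1],[0,0,0],1],[[0,0,-1],[0,0,0],1],[[0,0,-1],[0,0,0],1],[[-0.66,0.5,0],[0,0,0],0.5],[[-0.66,0.5,0],[0,0,0],0.5],[[-0.66,0.5,0],[0,0,0],0.5],[[-0.66,0.5,0],[0,0,0],0.5],[[-0.66,0.5,0],[0,0,0],0.5],[[-0.66,0.5,0],[0,0,0],0.5],[[-0.66,0.5,0],[0,0,0],0.5],[[-0.66,0.5,0],[0,0,0],0.5],[[-0.66,0.5,0],[0,0,0],0.5],[[-0.66,0.5,0],[0,0,0],0.5],[[0,0,0],[0,0,-0.04],0.5],[[0,0,0],[0,0,-0.04],0.5],[[0,0,0],[0,0,-0.04],0.5],[[0,0,0],[0,0,0],0.5],[[0,0,0],[0,0,0],0.5]]}}

```text
time_s: 5.78
position: [0.4714, -0.3601, 0.1561]
tcp_rot: [[0.822, 0.569, 0.002], [0.569, -0.822, -0.001], [0.001, 0.002, -1.0]]
force: [-0.4, 0.1, 0.5]
opening: 0.502
grasp_force: 0.0
```

```bash
python3 - <<'E'
from h import *
s=read_state();print(s["position"],s["tcp_rot"],s["time_s"],s["opening"])
c=capture("wrist");cv2.imwrite("pics/w2.png",c["img"][:,:,::-1]);print(c["eye"])
for l,z in [("knob_center",.025),("spindle_seat",.072),("plunger_top",.08)]:
    print(l,[(np.round(np.array(d["xy"])*[640,480],1).tolist(),np.round(onz(c,np.array(d["xy"])*[640,480],z,True),4).tolist(),round(d["confidence"],2)) for d in pinpoint(c,l)])
import rig;print([n for n in dir(rig) if 'off' in n], getattr(rig,'grip_point_offset',None))
E
```

```text
[ 0.47144012 -0.36007754  0.15612021] [[ 8.22097578e-01  5.69344120e-01  1.68692434e-03]
 [ 5.69346303e-01 -8.22096634e-01 -1.38280290e-03]
 [ 5.99524120e-04  2.09724305e-03 -9.99997621e-01]] 5.7833 0.5022480979259302
[ 0.52642905 -0.32170101  0.3182905 ]
knob_center [([233.1, 279.5], [0.3923, -0.3252, 0.025], 0.95), ([328.1, 185.0], [0.5042, -0.3462, 0.025], 0.64), ([326.2, 43.1], [0.5971, -0.2798, 0.025], 0.62), ([456.2, 0.3], [0.6982, -0.3421, 0.025], 0.17)]
spindle_seat []
plunger_top []
['grip_point_offset'] 0.0187
```

View pics/w2.png

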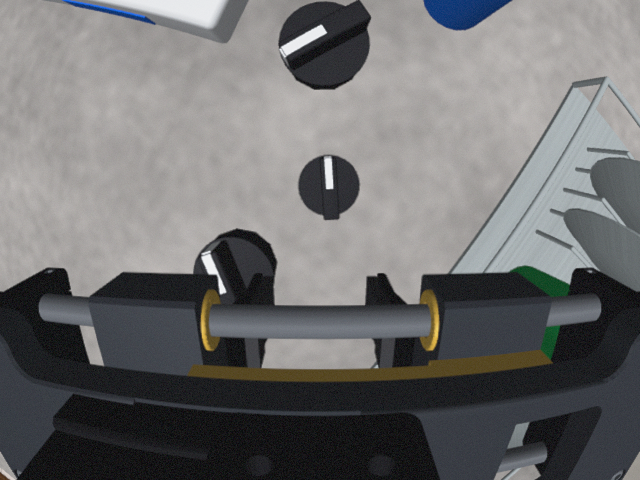

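The wrist view shows the small knob at (329,187), with its stripe pointing up in the image and nearly along tool x. I'll refine this and check the clearance to the plates.

```bash
python3 - <<'E'
from h import *
c=capture("wrist");a=capture("scene")
for n,p,z in [("plate1",(135,305),.1),("plate2",(135,335),.1),("cup",(130,290),.09),("wirerim",(143,223),.05)]: print(n,np.round(onz(a,p,z),3))
im=c["img"].astype(int)
g=cv2.cvtColor(c["img"],cv2.COLOR_RGB2GRAY)
def blob(m,seed):
    n,l,st,ce=cv2.connectedComponentsWithStats(m.astype(np.uint8));i=l[seed[1],seed[0]];print("blob",i,st[i]);return np.argwhere(l==i)[:,::-1]
roi=np.zeros_like(g);roi[140:232,285:375]=1
w=blob((g>190)&(roi>0),(328,172))
W=np.array([onz(c,p,.05,True)[:2] for p in w])
m=W.mean(0);u,s,v=np.linalg.svd(W-m);print("stripe",m,np.degrees(np.arctan2(*v[0][::-1])),s)
print("stripe pts len",np.ptp(W@v[0]),np.ptp(W@v[1]))
k=blob((g<85)&(roi>0),(345,190))
h=cv2.convexHull(k)[:,0].astype(float)
e=cv2.minEnclosingCircle(np.array([onz(c,p,.026,True)[:2]*1000 for p in h],np.float32));print("skirt circ",e)
hi=[(328,156),(331.5,219)]
P=[onz(c,p,.05,True)[:2] for p in hi];d=P[0]-P[1];print("bar",P,np.mean(P,0),np.linalg.norm(d),np.degrees(np.arctan2(d[1],d[0])))
big=g<70
cv2.imwrite("pics/w2z.png",cv2.resize(c["img"][140:232,285:375,::-1],(540,552),interpolation=2))
E
```

```text
plate1 [ 0.609 -0.498  0.1  ]
plate2 [ 0.685 -0.502  0.1  ]
cup [ 0.559 -0.51   0.09 ]
wirerim [ 0.329 -0.478  0.05 ]
blob 1 [326 158   8  31 215]
stripe [ 0.5133459  -0.33919946] -142.04702789129487 [0.09448354 0.02112829]
stripe pts len 0.021970119965925128 0.004993520601717649
blob 1 [ 300  156   60   64 2638]
skirt circ ((502.6416931152344, -347.4978332519531), 25.857152938842773)
bar [array([ 0.52288405, -0.33118541]), array([ 0.48655938, -0.35980304])] [ 0.50472171 -0.34549423] 0.046243383860426625 38.232057394642105
```

View pics/w2z.png

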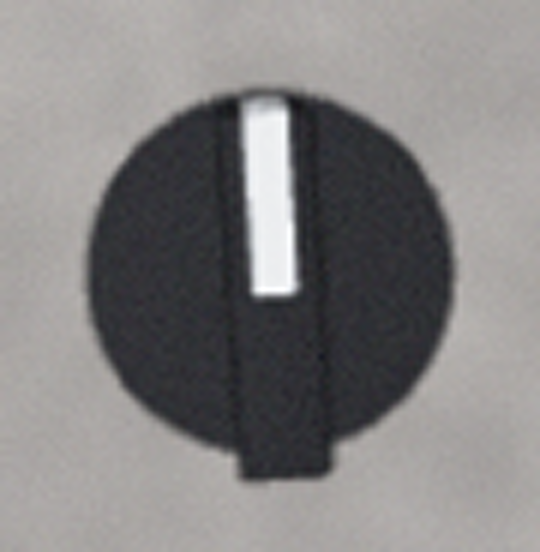

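{"op": "move_arm", "data": {"increments": [[[0,0,0],[0,0,-0.028],0.5],[[0.58,0.15,0],[0,0,0],0.5],[[0.58,0.15,0],[0,0,0],0.5],[[0,0,0.8],[0,0,0],0.5],[[0,0,0.8],[0,0,0],0.5],[[0,0,0.8],[0,0,0],0.5],[[0,0,0.8],[0,0,0],0.5],[[0,0,0.3],[0,0,0],0.5],[[0,0,0.3],[0,0,0],0.5],[[0,0,0.25],[0,0,0],0.5],[[0,0,0],[0,0,0],0.5],[[0,0,0],[0,0,0],0.5]]}}

```text
time_s: 7.08
position: [0.5042, -0.3455, 0.0347]
tcp_rot: [[0.786, 0.618, 0.001], [0.618, -0.786, -0.001], [0.0, 0.001, -1.0]]
force: [0.5, 1.1, 0.2]
opening: 0.501
grasp_force: 0.0
```

{"op": "move_arm", "data": {"increments": [[[0,0,0.11],[0,0,0],0.5],[[0,0,0.11],[0,0,0],0.5],[[0,0,0],[0,0,0],0.5],[[0,0,0],[0,0,0],1],[[0,0,0],[0,0,0],1],[[0,0,0],[0,0,0],1],[[0,0,0],[0,0,0],1],[[0,0,0],[0,0,0],1],[[0,0,0],[0,0,0],1],[[0,0,0],[0,0,0],1]]}}

```text
time_s: 7.92
position: [0.5039, -0.3452, 0.0276]
tcp_rot: [[0.786, 0.618, 0.0], [0.618, -0.786, -0.0], [0.0, 0.0, -1.0]]
force: [-0.2, 0.9, 0.3]
opening: 0.138
grasp_force: 30.0
```

{"op": "move_arm", "data": {"increments": [[[0,0,-0.5],[0,0,0],1],[[0,0,-0.9],[0,0,0],1],[[0,0,-1],[0,0,0],1],[[0,0,-1],[0,0,0],1],[[0,0,-1],[0,0,0],1],[[0.573,-0.68,0],[0,0,0],1],[[0.573,-0.68,0],[0,0,0],1],[[0.573,-0.68,0],[0,0,0],1],[[0.573,-0.68,0],[0,0,0],1],[[0.573,-0.68,0],[0,0,0],1],[[0.573,-0.68,0],[0,0,0],1],[[0.573,-0.68,0],[0,0,0],1],[[0.573,-0.68,0],[0,0,0],1],[[0.573,-0.68,0],[0,0,0],1],[[0.573,-0.68,0],[0,0,0],1],[[0.573,-0.68,0],[0,0,0],1],[[0.573,-0.68,0],[0,0,0],1]]}}

```text
time_s: 9.33
position: [0.5141, -0.0238, 0.1595]
tcp_rot: [[0.786, 0.618, -0.0], [0.618, -0.786, 0.0], [-0.0, -0.0, -1.0]]
force: [0.1, -0.2, -0.1]
opening: 0.138
grasp_force: 30.0
```

{"op": "move_arm", "data": {"increments": [[[0,0,0],[0,0,0.0424],1],[[0,0,0],[0,0,0.0424],1],[[0,0,0],[0,0,0.0424],1],[[0,0,0],[0,0,0.0424],1],[[0,0,0],[0,0,0.0424],1],[[0,0,0],[0,0,0],1],[[0,0,0],[0,0,0],1],[[0,0,0],[0,0,0],1]]}}

```text
time_s: 10.0
position: [0.5143, -0.0251, 0.1595]
tcp_rot: [[0.975, 0.223, -0.0], [0.223, -0.975, 0.0], [-0.0, -0.0, -1.0]]
force: [-0.2, 0.2, -0.6]
opening: 0.134
grasp_force: 30.0
```

```bash
python3 - <<'E'
from h import *
s=read_state();print(s["position"],s["tcp_rot"],s["time_s"],s["opening"])
c=capture("wrist");cv2.imwrite("pics/w3.png",c["img"][:,:,::-1]);print(c["eye"])
for l,z in [("knob_center",s["position"][2]),("spindle_seat",.072),("plunger_top",.08)]:
    print(l,[(np.round(np.array(d["xy"])*[640,480],1).tolist(),np.round(onz(c,np.array(d["xy"])*[640,480],z,True),4).tolist(),round(d["confidence"],2)) for d in pinpoint(c,l)])
E
```

```text
[ 0.51434637 -0.02514468  0.15950409] [[ 9.74886331e-01  2.22702911e-01 -2.36162846e-04]
 [ 2.22702932e-01 -9.74886352e-01  6.86891276e-05]
 [-2.14934667e-04 -1.19558250e-04 -9.99999970e-01]] 10.0 0.13431223905146578
[ 0.58028545 -0.01114002  0.32159431]
knob_center [([321.5, 290.0], [0.515, -0.027, 0.1595], 0.7), ([596.3, 212.8], [0.5873, -0.1647, 0.1595], 0.57)]
spindle_seat [([317.6, 150.6], [0.5757, -0.0109, 0.072], 0.77), ([9.5, 152.0], [0.5331, 0.2548, 0.072], 0.37), ([398.7, 149.0], [0.5899, -0.0637, 0.072], 0.26)]
plunger_top [([515.7, 167.6], [0.6013, -0.1497, 0.08], 0.57)]
```

View pics/w3.png

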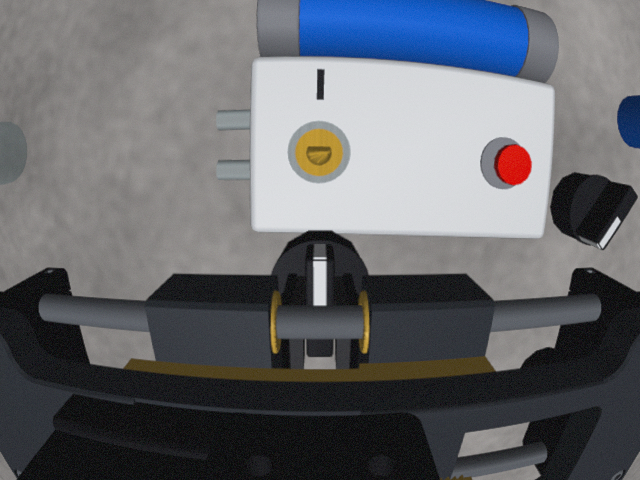

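The wrist view shows the brass spindle at (319,152), with its flat and the tick pointing up in the image. The held knob's skirt front is at (321,231), with bar ends near rows 247 and 357. Now to measure both precisely.

```bash
python3 - <<'E'
from h import *
c=capture("wrist");s=read_state();R=s["tcp_rot"];T=s["position"]
hsv=cv2.cvtColor(c["img"],cv2.COLOR_RGB2HSV);g=cv2.cvtColor(c["img"],cv2.COLOR_RGB2GRAY)
roi=np.zeros_like(g);roi[110:195,275:365]=1
br=((hsv[:,:,1]>110)&(roi>0)).astype(np.uint8)
def circ(m,z):
    cn=max(cv2.findContours(m,0,1)[0],key=cv2.contourArea)[:,0]
    h=cv2.convexHull(cn)[:,0].astype(float)
    P=np.array([onz(c,p,z,True)[:2]*1000 for p in h],np.float32);e=cv2.fitEllipse(P);return cv2.minEnclosingCircle(P),e
ci=circ(br,.072);print("brass",ci)
gr=((g<185)&(roi>0)|(br>0)).astype(np.uint8);print("grey",circ(gr,.06))
rd=((hsv[:,:,1]>150)&((hsv[:,:,0]<8)|(hsv[:,:,0]>172))).astype(np.uint8);rd[:, :450]=0;rd[220:]=0
cr=circ(rd,.08);print("red",cr)
# tick
tk=(g<60).astype(np.uint8)*0;tk[62:105,305:340]=g[62:105,305:340]<70
p=np.argwhere(tk)[:,::-1];Q=np.array([onz(c,q,.06,True)[:2] for q in p]);m=Q.mean(0);_,_,v=np.linalg.svd(Q-m)
print("tick mean",m,"dir",np.degrees(np.arctan2(*v[0][::-1])),"from spindle",np.degrees(np.arctan2(*((m*1000-np.array(ci[0][0]))[::-1]))))
for k in (0,1): d=np.array(ci[k][0])-np.array(cr[k][0]);print("yaw",np.degrees(np.arctan2(-d[0],d[1])),np.linalg.norm(d))
# held knob
def loc(px,z): return R.T@(onz(c,px,z,True)-T)*1000
st=np.zeros_like(g);st[250:312,308:334]=g[250:312,308:334]>190
p=np.argwhere(st)[:,::-1];print("stripe px",p.min(0),p.max(0))
L=np.array([loc(q,T[2]+.0224)[:2] for q in p]);m=L.mean(0);_,_,v=np.linalg.svd(L-m)
print("stripe local mean",m,"x range",L[:,0].min(),L[:,0].max(),"dir",np.degrees(np.arctan(v[0][1]/v[0][0])))
col=g[222:375,316:326].mean(1);print("col",list(zip(range(222,375,1),col.astype(int)))[:45], list(zip(range(345,375),col[123:].astype(int))))
for r in (230,231,232): print("skirt bottom front",r,loc((320,r),T[2]-.0276)[:2])
for r in (354,356,358): print("bar rear",r,loc((320,r),T[2]+.0224)[:2])
E
```

```text
brass (((574.97021484375, -11.669386863708496), 15.788469314575195), ((574.9464111328125, -11.66766357421875), (31.345827102661133, 31.376611709594727), 105.02886199951172))
grey (((574.9404296875, -11.633954048156738), 21.99176788330078), ((574.9240112304688, -11.676803588867188), (43.65813446044922, 43.77716064453125), 121.55780792236328))
red (((602.294677734375, -146.9019317626953), 15.590853691101074), ((602.8963012695312, -146.90516662597656), (28.467559814453125, 31.130722045898438), 11.996052742004395))
tick mean [ 0.6217724  -0.00191611] dir -168.40867044390433 from spindle 11.771595236135903
yaw 11.423122632684194 137.9654575323752
yaw 11.677065389591133 138.09554152951083
stripe px [314 258] [325 304]
stripe local mean [12.77179429  1.01948192] x range 3.273451001699294 23.180659023323994 dir -0.03440036983869122
col [(222, np.int64(219)), (223, np.int64(220)), (224, np.int64(220)), (225, np.int64(219)), (226, np.int64(219)), (227, np.int64(218)), (228, np.int64(217)), (229, np.int64(201)), (230, np.int64(119)), (231, np.int64(40)), (232, np.int64(14)), (233, np.int64(16))
[... 914 characters left out ...]
 (355, np.int64(33)), (356, np.int64(52)), (357, np.int64(130)), (358, np.int64(148)), (359, np.int64(148)), (360, np.int64(147)), (361, np.int64(146)), (362, np.int64(144)), (363, np.int64(144)), (364, np.int64(144)), (365, np.int64(144)), (366, np.int64(145)), (367, np.int64(145)), (368, np.int64(143)), (369, np.int64(89)), (370, np.int64(64)), (371, np.int64(64)), (372, np.int64(64)), (373, np.int64(64)), (374, np.int64(65))]
skirt bottom front 230 [22.74734026  1.27468752]
skirt bottom front 231 [22.20831791  1.2751784 ]
skirt bottom front 232 [21.66860424  1.27567131]
bar rear 354 [-21.12895698   1.25918575]
bar rear 356 [-22.186136    1.2604689]
bar rear 358 [-23.25063597   1.26176565]
```

{"op": "move_arm", "data": {"increments": [[[0,0,0.4],[0,0,0],1],[[0,0,0.4],[0,0,0],1],[[0,0,0.3],[0,0,0],1],[[0,0,0],[0,0,0],1],[[0,0,0],[0,0,0],1],[[0,0,0],[0,0,0],1]]}}

```text
time_s: 10.75
position: [0.5148, -0.0253, 0.1268]
tcp_rot: [[0.975, 0.221, 0.001], [0.221, -0.975, -0.0], [0.0, 0.0, -1.0]]
force: [0.4, 0.1, 0.4]
opening: 0.136
grasp_force: 30.0
```

```bash
python3 - <<'E'
from h import *
from scipy.optimize import least_squares
c=capture("wrist");s=read_state();R=s["tcp_rot"];T=s["position"];print(T,s["time_s"],R[:2,0])
hsv=cv2.cvtColor(c["img"],cv2.COLOR_RGB2HSV);g=cv2.cvtColor(c["img"],cv2.COLOR_RGB2GRAY)
def loc(px,z): return (R.T@(onz(c,px,z,True)-T)*1000)[:2]
roi=np.zeros_like(g);roi[80:215,265:375]=1
br=((hsv[:,:,1]>110)&(roi>0)).astype(np.uint8)
cn=max(cv2.findContours(br,0,1)[0],key=cv2.contourArea)[:,0]
h=cv2.convexHull(cn)[:,0].astype(float)
print("spindle local",cv2.fitEllipse(np.array([loc(p,.072) for p in h],np.float32)))
# skirt arc: topmost dark px per column
pts=[]
for x in range(280,362,2):
    r=np.argmax(g[205:275,x]<60)+205
    pts.append((x,r-.5))
print(pts[::4])
L=np.array([loc(p,T[2]-.0276) for p in pts])
f=least_squares(lambda q:np.hypot(L[:,0]-q[0],L[:,1]-q[1])-24.5,[0,0],loss="soft_l1",f_scale=.3);print("skirt bottom centre",f.x,np.round(f.fun[::3],1))
f=least_squares(lambda q:np.hypot(L[:,0]-q[0],L[:,1]-q[1])-q[2],[0,0,24],loss="soft_l1",f_scale=.3);print("free r",f.x)
cv2.imwrite("pics/w4.png",c["img"][70:390,220:420,::-1].repeat(2,0).repeat(2,1)[:600])
E
```

```text
[ 0.51496908 -0.025279    0.12700706] 10.8 [0.97525262 0.22109151]
spindle local ((61.500308990478516, -0.07396316528320312), (31.363590240478516, 31.449068069458008), 137.4784698486328)
[(280, np.float64(255.5)), (288, np.float64(242.5)), (296, np.float64(237.5)), (304, np.float64(233.5)), (312, np.float64(230.5)), (320, np.float64(230.5)), (328, np.float64(230.5)), (336, np.float64(233.5)), (344, np.float64(238.5)), (352, np.float64(244.5)), (360, np.float64(257.5))]
skirt bottom centre [-2.26800419  0.92527178] [-0.7 -0.3 -0.  -0.3 -0.1  0.6  0.2  0.2  0.5  0.3 -0.5 -0.3 -0.3 -0.9]
free r [-0.34858016  0.92724251 22.82707829]
```

View pics/w4.png

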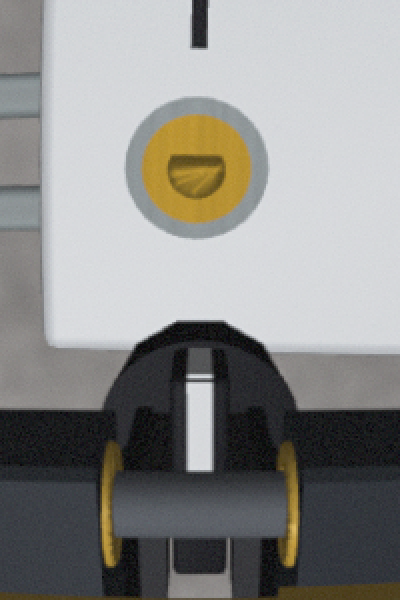

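The spindle is at tool-local (61.5, −0.1) mm and the held knob at about (−0.3, +1.0) mm. I'll move over it and start down.

{"op": "move_arm", "data": {"increments": [[[0.515,-0.009,0],[0,0,0],1],[[0.515,-0.009,0],[0,0,0],1],[[0.515,-0.009,0],[0,0,0],1],[[0.515,-0.009,0],[0,0,0],1],[[0,0,0],[0,0,0.008],1],[[0,0,0],[0,0,0],1],[[0,0,0.1],[0,0,0],1],[[0,0,0.1],[0,0,0],1],[[0,0,0.07],[0,0,0],1],[[0,0,0.07],[0,0,0],1],[[0,0,0.07],[0,0,0],1],[[0,0,0],[0,0,0],1],[[0,0,0],[0,0,0],1]]}}

```text
time_s: 11.88
position: [0.5743, -0.0105, 0.114]
tcp_rot: [[0.979, 0.204, -0.001], [0.204, -0.979, 0.0], [-0.001, -0.0, -1.0]]
force: [0.2, -0.2, -0.6]
opening: 0.133
grasp_force: 30.0
```

{"op": "move_arm", "data": {"increments": [[[0,0,0.07],[0,0,0],1],[[0,0,0.07],[0,0,0],1],[[0,0,0.07],[0,0,0],1],[[0,0,0.07],[0,0,0],1],[[0,0,0],[0,0,0],1]]}}

```text
time_s: 12.3
position: [0.5742, -0.0104, 0.1053]
tcp_rot: [[0.979, 0.205, -0.001], [0.205, -0.979, 0.0], [-0.001, -0.0, -1.0]]
force: [-0.3, 0.9, -1.1]
opening: 0.137
grasp_force: 30.0
```

Sliding on with no force. Continuing to home.

{"op": "move_arm", "data": {"increments": [[[0,0,0.07],[0,0,0],1],[[0,0,0.07],[0,0,0],1],[[0,0,0.07],[0,0,0],1],[[0,0,0.05],[0,0,0],1],[[0,0,0],[0,0,0],1],[[0,0,0],[0,0,0],1]]}}

```text
time_s: 12.8
position: [0.5746, -0.0105, 0.0985]
tcp_rot: [[0.979, 0.205, 0.0], [0.205, -0.979, -0.0], [0.0, 0.0, -1.0]]
force: [-0.5, -0.2, 4.2]
opening: 0.137
grasp_force: 30.0
```

{"op": "move_arm", "data": {"increments": [[[0,0,0.05],[0,0,0],1],[[0,0,0.05],[0,0,0],1],[[0,0,0.05],[0,0,0],1],[[0,0,0.03],[0,0,0],1],[[0,0,0],[0,0,0],1],[[0,0,0],[0,0,0],1]]}}

```text
time_s: 13.3
position: [0.5746, -0.0105, 0.0936]
tcp_rot: [[0.979, 0.205, 0.001], [0.205, -0.979, -0.0], [0.001, 0.0, -1.0]]
force: [-1.4, 0.1, 9.4]
opening: 0.132
grasp_force: 30.0
```

{"op": "move_arm", "data": {"increments": [[[0,0,0.05],[0,0,0],1],[[0,0,0.04],[0,0,0],1],[[0,0,0],[0,0,0],1],[[0,0,0],[0,0,0],1],[[0,0,0],[0,0,0],1]]}}

```text
time_s: 13.72
position: [0.5747, -0.0105, 0.0935]
tcp_rot: [[0.979, 0.205, 0.001], [0.205, -0.979, -0.001], [0.001, 0.001, -1.0]]
force: [-6.3, 0.5, 24.5]
opening: 0.132
grasp_force: 30.0
```

```bash
python3 - <<'E'
from h import *
s=read_state();print(s["position"],s["force"],s["time_s"],s["moment"])
b=capture("side");a=capture("scene");cv2.imwrite("pics/end.png",np.hstack([cv2.resize(b["img"][190:300,270:400,::-1],(390,330),interpolation=2),cv2.resize(a["img"][180:300,250:390,::-1],(385,330),interpolation=2)]))
E
```

```text
[ 0.57470866 -0.01047045  0.09345479] [-6.27874395  0.51085078 24.53304432] 13.7167 [0.23056529 1.13145587 0.01971532]
```

View pics/end.png

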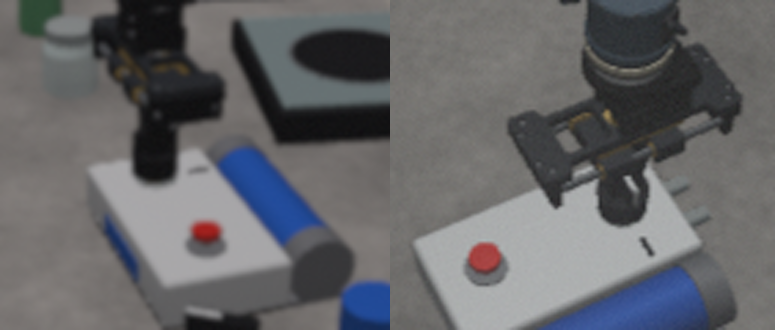

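The knob is seated on the spindle with its stripe toward the tick. The plunger is up, and the press has reached its stop at 24.5 N with TCP z 0.0935, as predicted.

```bash
python3 -c "
from rig import *
print(hand_in())"
```

```text
the job is handed in; nothing more can be done
None
```

I pressed the plunger to its stop and let it come back up. The smallest knob is fully home on the spindle, flat to flat, and still held down at its stop with about 24 N. I've handed the job in, and no verdict came back.

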